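Clear the curing box and hold its sprung lid at the vent mark

TASK

Clear the two pieces of failed print off the lid of the curing box and put them in the black scrap bin. Only then lift the sprung lid by its handle until its white pointer is level with the orange vent marker, and finish while still holding the lid steady there by the handle; it shuts if let go. Leave the marker, multimeter, screwdriver and filament spool as they are.

Things in the scene. Friction and masses are not known exactly. Their poses are not given: they have to be found in the camera images.
- case: Grey print-curing box fixed to the bench, 240 deep (x) x 260 wide (y) x 100 mm high without its lid; origin at the centre of its underside, front (black control panel) towards its -x, hinge at the back (+x). The blue lid (12 mm thick) lies on it, its flat top 112 mm above the bench when shut. On the +y side a thin steel arc (r 150 mm about the hinge, 150 mm from the middle, reaching 223 mm above the bench) carries the marker; keep clear of it.
- lid (a joint): Angle of the lid: 0 shut, growing as its front edge rises, up to 1.2 rad. A spring and its weight (400 g) pull it shut: about 5.5 N upward at the handle bar starts to lift it, 6 to 7.5 N holds it at the marks.
- lid_hinge (a point): On the lid's hinge axis, at mid width, 106 mm above the bench. The axis runs along the case's y; the front edge swings up and back about it.
- handle: Black round bar of the bail handle near the lid's front edge, 14 mm in diameter and 84 mm long along the lid's y, a sleeve that turns freely between two dark steel legs (each 10 mm wide) on the lid. Origin at the middle of the bar, with 35 mm of free height between bar and lid. It lies 212 mm from the hinge axis along the lid and 48 mm above it (154 mm above the bench when shut), and swings up and back with the lid.
- lid_pointer (a point): End of the small white pointer on the lid's +y edge, 150 mm from the hinge axis; its axes are the lid's.
- marker (a joint): Angle of the orange vent marker about the hinge axis, 0.30 to 0.65 rad, different each time: the lid angle to be held. The pointer and marker are level when lid equals this value.
- mark (a point): Orange marker tab (26 x 14 x 8 mm) on the steel arc, 150 mm from the hinge axis, just outside the white pointer's path; its x axis points along its radius.
- scrap_bracket: Red failed print, a stepped bracket 46 (x) x 24 (y) mm, 32 mm high at its -x end and 24 mm at its middle, 25 g, lying on the lid; origin at the centre of its underside. Grip across its y.
- scrap_lump: Green failed print, a stepped lump 30 (x) x 28 (y) x 30 mm high, 25 g, lying on the lid; origin at the centre of its underside. Grip across its y.
- bin: Open black scrap bin, fixed, 170 (x) x 140 (y) x 75 mm high, walls and floor 4 mm; origin at the centre of its underside. It stands to the left or right of the box.
- multimeter: Yellow multimeter, 150 x 78 x 46 mm, bystander; origin at the centre of its underside.
- screwdriver: Screwdriver lying on the bench to the right of the box, towards the back, 200 mm long and 26 mm high, red handle, bystander; origin under its middle.
- spool: Filament spool lying flat, 160 mm across, 54 mm high, bystander; origin at the centre of its underside.

How it is judged:
By the outcome, as a careful person would: the job done as asked, in the order asked, and still so for the second after the job is handed in, while the arm keeps its last pose, push and grip.
It also fails if it takes over 67 s, if anything falls off the work surface, if the arm or the gripper's body presses on something with over 40 N, if the wrist force passes 120 N, or if a joint passes its speed limit or range.

ROBOT

A 7-joint arm with a two-finger parallel gripper is mounted at the origin on the work surface. World frame = base frame: x ahead of the robot, y to its left, z up, the work surface at z = 0. Lengths are in m, angles in rad, forces in N, time in s.
With the tool pointing down it reaches from about 0.4 to 0.875 m from the base axis. Payload 19.3 kg.
Tool frame: the origin (TCP) lies at the very end of the fingers, on their centre line; the grasp point (between the pads) lies 19 mm behind it; z points along the fingers, y is the direction in which the jaws open and shut (so a half turn about z gives the same grasp; the last joint's range is limited). The gripper opens to 85 mm and grips with 20 to 120 N. Pads are 22 mm wide; open, the fingers measure 114 mm over their backs; the gripper's body (76 mm by 85 mm) begins 54 mm behind the grasp point. The pads swing forward as they close: fully open they stand 13 mm farther back than shut.
Start: joints at [-1.263, 0.521, -0.036, 1.599, 0.021, 1.021, -0.113], TCP at [0.231, 0.581, 0.231] pointing down, gripper open.
Joint ranges: [-2.91, 2.91], [-0.3, 2.13], [-1.5, 1.42], [0.17, 2.43], [-1.26, 4.41], [0.16, 1.93], [-2.52, 2.52]. Speed limits (rad/s): [1.89, 1.89, 2.39, 2.39, 3.01, 3.01, 3.01].

INTERFACE

Orientations are given as [roll, pitch, yaw] about the fixed x, y, z axes, in that order (R = Rz(yaw) Ry(pitch) Rx(roll)).
In Python, from workcell import bot, grab_frame, calibration, workorder gives the robot as it stands.
- The arm moves only by the tool move_arm, never from a script. Its arguments are lists of equal length, an entry for each row: "jaw": the closure in counts, from 0 (fully open) to 255 (shut); "dp": the shift along the tool's x, y, z in units of 800 mm (1.0 is 800 mm), a list of three; "rotation": the turn, a rotation vector about the tool's x, y, z in units of pi rad (1.0 is pi rad), a list of three. In form: {"jaw": [jaw, ...], "dp": [[dx, dy, dz], ...], "rotation": [[rx, ry, rz], ...]}. A call has 1 to 10 rows; each row shifts and turns the commanded pose from where the row before left it, along the tool's axes as they then stand; what a row does not reach is not made up. A row lasts 1/8 s, in which the tool goes at most 62.5 mm and 10.7 degrees, less where a joint would pass 70% of its speed; a pose out of reach is approached as far as the arm can. A call with a number of a shift or a turn outside -1 to 1 is refused whole. A call with a gripper value outside its range is refused whole. The fingers move at their own pace and stop on an object; "squeeze" is the grip in N (left out, the last holds). Time passes only in rows, so rows that do not move let the fingers close. It gives the time, the measured TCP pose, the force and the opening at its end, in the units of the state.
- bot.observe(): the state, without advancing time (a new reading comes with each control period).
- grab_frame(name): name is "side" or "top"; returns the picture (420x560x3 uint8, blue, green, red); there is no depth.
- calibration(name): a dict with "camera_matrix" (3x3 intrinsics, pixels), "T" (4x4, takes a point from camera to world coordinates). Camera axes: x right, y down, z forward; pixel columns grow to the right and rows downward; lengths in m; the calibration is good to about 2 mm. A picture is of the moment at which its call begins. calibration takes no time and is no camera call.
- workorder.job_done(): hands the job in, once; it reports no verdict.
The state is a dict: "clock": time; "qpos": joint angles; "qd": joint speeds; "joint_efforts": joint torques, N m; "position": TCP position; "tool_rot": TCP orientation; "force": force on the tool from outside, world axes, zero at the start; "moment": the same for the moment, N m; "grip_width": finger opening in m.
Only numpy, scipy, OpenCV 4.12 (cv2) and the standard library are available. Lean on these libraries where they do the work, as an engineer would, in place of code of your own. Each camera call takes 0.05 s, during which the arm holds its last target. There are 200 camera calls.

## Working session

There is one attempt and no reset: what is moved stays moved. The work goes in short steps, Python scripts to look and compute and a tool call to move; the robot and the scene stay as the last step left them, time stands still between calls to the robot, and variables do not carry over. Pictures are saved under pics/ and viewed, about 8 in all and at most 12, crops included, and the job is handed in when it is done.

Besides the shell and the picture viewer there is one more tool, called after "Call:" by a JSON object that holds its "name" and its "arguments", one argument or row to a line. move_arm: Moves the arm, as the interface text tells. Shifts and turns lie within -1 to 1; 1 stands for 800 mm of shift or pi rad of turn. Its arguments: {"type":"object","properties":{"jaw":{"type":"array","items":{"type":"number"}},"dp":{"type":"array","items":{"type":"array","items":{"type":"number","minimum":-1,"maximum":1}}},"rotation":{"type":"array","items":{"type":"array","items":{"type":"number","minimum":-1,"maximum":1}}},"squeeze":{"type":"number"}},"required":["jaw","dp","rotation"]}

```bash
ls; mkdir -p pics; python3 - <<'E'
from workcell import bot, grab_frame, calibration
import cv2
print(bot.observe())
for n in("side","top"):
    cv2.imwrite(f"pics/{n}0.png",grab_frame(n)); c=calibration(n); print(c["camera_matrix"],c["T"])
E
```

```text
pics
{'clock': 0.0, 'qpos': array([-1.26322813,  0.52202534, -0.03626283,  1.60001136,  0.02118282,
        1.02111372, -0.11277966]), 'qd': array([ 0.00085857, -0.00051274, -0.00063369,  0.00072543,  0.00056834,
       -0.00024087,  0.00116845]), 'joint_efforts': array([ 2.66992163e-05, -9.27098250e+01,  1.98014461e+00, -3.69925725e+01,
        1.79141562e-02,  8.20220739e-03, -4.70246800e-05]), 'position': array([0.23046735, 0.58058235, 0.2307182 ]), 'tool_rot': array([-3.14042358e+00,  1.02236669e-04,  2.76376997e+00]), 'force': array([ 0.03899318,  0.21113958, -0.05470169]), 'moment': array([ 0.04447707, -0.01284198, -0.03554488]), 'grip_width': 0.08544204384081948}
[[490.35918001   0.         280.2907721 ]
 [  0.         490.35918001 210.9699069 ]
 [  0.           0.           1.        ]] [[ 0.73580294 -0.46906773  0.48843576  0.06177837]
 [-0.67716972 -0.50332477  0.53675445 -0.53628433]
 [-0.00593237 -0.72569941 -0.68798632  0.84673738]
 [ 0.          0.          0.          1.        ]]
[[526.28420235   0.         268.43174132]
 [  0.         526.28420235 206.35509674]
 [  0.           0.           1.        ]] [[-0.02887323 -0.99110146  0.12993932  0.39636552]
 [-0.99936729  0.03132302  0.0168489  -0.01362629]
 [-0.02076906 -0.12937062 -0.99137878  1.53756988]
 [ 0.          0.          0.          1.        ]]
```

View pics/side0.png

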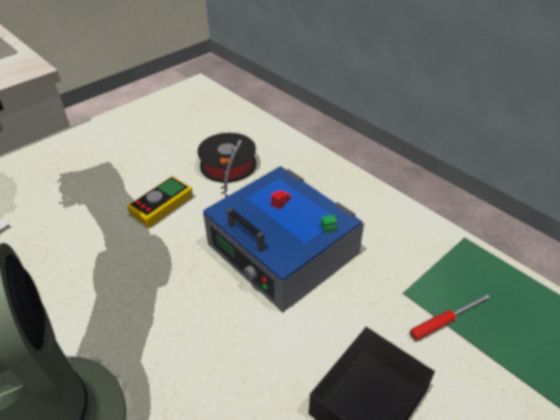

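View pics/top0.png

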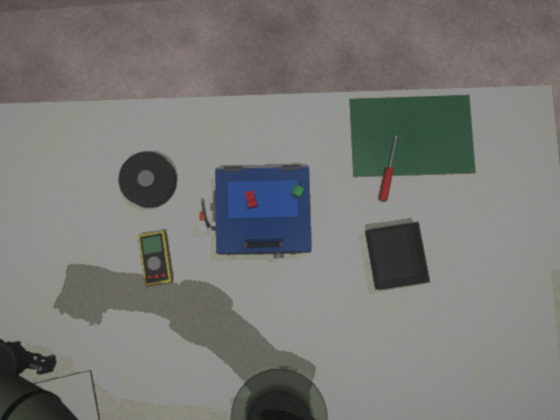

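The side view shows red (281,199), green (329,222), handle bar about (245,225) and orange tab about (225,160). The top view shows red (251,200), green (298,190), bin (397,255) and lid centre about (263,210). Next I'll measure these and enlarge the crops.

```bash
cat > h.py <<'E'
import numpy as np, cv2
from workcell import bot, grab_frame, calibration
def ray(n,p):
    c=calibration(n);T=np.array(c["T"]);d=T[:3,:3]@np.linalg.solve(c["camera_matrix"],[p[0],p[1],1.]);return T[:3,3],d
def plane(n,p,z):
    o,d=ray(n,p);return o+d*(z-o[2])/d[2]
def two(ps,pt):
    (a,u),(b,v)=ray("side",ps),ray("top",pt);s=np.linalg.lstsq(np.c_[u,-v],b-a,rcond=None)[0]
    P,Q=a+u*s[0],b+v*s[1];return (P+Q)/2,np.linalg.norm(P-Q)
def mask(im,lo,hi,roi):
    x0,y0,x1,y1=roi;h=cv2.cvtColor(im,cv2.COLOR_BGR2HSV);m=np.zeros(h.shape[:2],np.uint8)
    m[y0:y1,x0:x1]=cv2.inRange(h,lo,hi)[y0:y1,x0:x1];return m
def rect(m):
    c=max(cv2.findContours(m,cv2.RETR_EXTERNAL,cv2.CHAIN_APPROX_NONE)[0],key=cv2.contourArea);return cv2.minAreaRect(c),c
E
python3 - <<'E'
from h import *
np.set_printoptions(precision=4,suppress=True)
t=cv2.imread("pics/top0.png");s=cv2.imread("pics/side0.png")
def show(name,m,z):
    r,c=rect(m); P=[plane("top",p,z)[:2] for p in cv2.boxPoints(r)]
    e1,e2=P[1]-P[0],P[2]-P[1]
    print(name,r[0],"c",np.mean(P,0),"L",np.linalg.norm(e1),np.degrees(np.arctan2(e1[1],e1[0])),np.linalg.norm(e2),np.degrees(np.arctan2(e2[1],e2[0])))
show("lid",mask(t,(100,100,40),(130,255,255),(190,140,330,270)),.112)
show("red",mask(t,(170,120,60),(180,255,255),(225,160,300,230))|mask(t,(0,120,60),(8,255,255),(225,160,300,230)),.14)
show("green",mask(t,(45,100,40),(85,255,255),(270,160,320,230)),.14)
show("bin",mask(t,(0,0,0),(180,255,50),(350,205,450,300)),.075)
for n,i,roi in(("top",t,(180,190,215,240)),("side",s,(205,140,250,200))):
    m=mask(i,(5,120,80),(22,255,255),roi);r,c=rect(m);print("orange",n,r,m.sum()/255)
a=cv2.resize(t[150:270,185:325],None,fx=5,fy=5,interpolation=2)
b=cv2.resize(s[130:280,190:370],None,fx=4.4,fy=4,interpolation=2)
cv2.imwrite("pics/a.png",a);cv2.imwrite("pics/b.png",b)
E
```

```text
lid (262.4462890625, 209.85134887695312) c [0.5753 0.0274] L 0.25911165064753133 -90.44158843036374 0.22983880307326146 179.18831800297218
red (250.70590209960938, 198.82354736328125) c [0.6015 0.0571] L 0.022182840702738845 -77.6292433446456 0.04217200799225477 -167.57833294037474
green (297.5, 190.5) c [ 0.62   -0.0692] L 0.027962833636352838 -28.222511656508235 0.027664348952350423 -118.80649842391607
bin (396.8648986816406, 255.689208984375) c [ 0.4405 -0.3385] L 0.14926194756432093 -82.27034429444471 0.16447902672308984 -174.34720923562062
orange top ((202.0, 215.5), (7.0, 4.0), 90.0) 33.0
orange side ((223.5, 160.5), (7.0, 9.0), 90.0) 58.0
```

View pics/a.png

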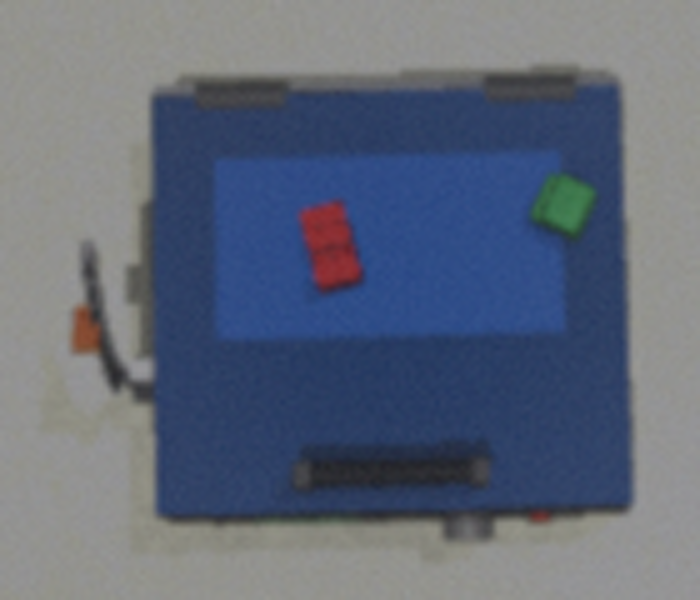

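View pics/b.png

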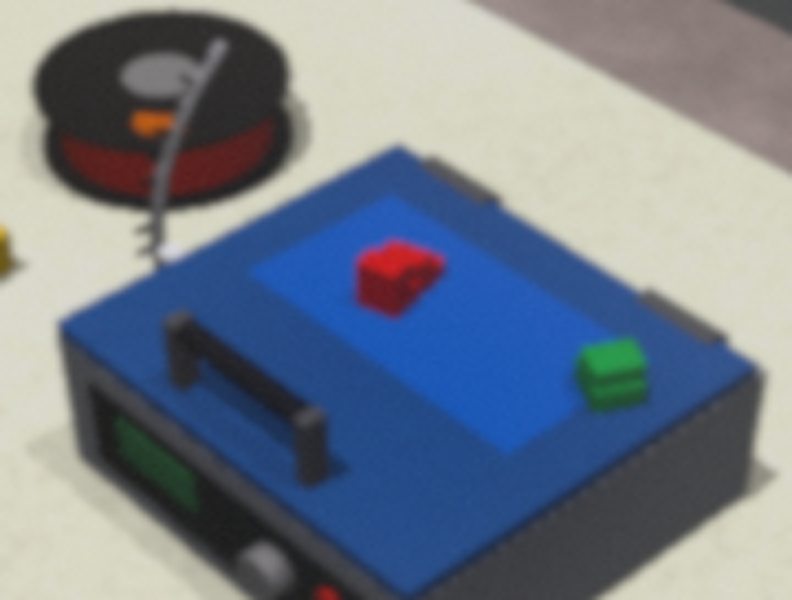

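The top crop shows the red piece's long axis about 12° off x, the green piece turned about 28°, and the orange tab left of the arc. The side crop shows the legs at (178,320) and (313,412), and the green ledge facing the camera. That means its flat sides lie along -28°/152°.

```bash
python3 - <<'E'
from h import *
np.set_printoptions(precision=4,suppress=True)
L=[two((178/4.4+190-.4,320/4+130-.4),(303/5+185-.4,473/5+150-.4)),two((313/4.4+190-.4,412/4+130-.4),(481/5+185-.4,470/5+150-.4))]
print("legs",L); 
A=[plane("top",(303/5+184.6,473/5+149.6),.16),plane("top",(481/5+184.6,470/5+149.6),.16)];print(A)
B=(A[0]+A[1])/2;print("bar",B)
M,e=two((223.5,160.5),(202,215.5));print("mark",M,e)
h=B[0]+.212
print("ang",np.arctan2(M[2]-.106,h-M[0]),np.hypot(M[2]-.106,h-M[0]))
# constrained: side/top ray with plane y = case y +.165
for n,p in(("side",(223.5,160.5)),("top",(202,215.5))):
    o,d=ray(n,p)
    for y in(.155,.165): 
        P=o+d*(B[1]+y-o[1])/d[1];print(n,y,P,np.arctan2(P[2]-.106,h-P[0]))
# lid corners from top crop
for p in((152,95),(620,85),(632,508),(158,515)): print(plane("top",(p[0]/5+184.6,p[1]/5+149.6),.112))
print("bin",[plane("top",p,.075) for p in ((366,232),(419,222),(429,282),(376,290))])
E
```

```text
legs [(array([0.4786, 0.0739, 0.1581]), np.float64(0.0011004415350787434)), (array([ 0.4784, -0.0202,  0.1615]), np.float64(0.0018123163615396752))]
[array([0.479 , 0.0735, 0.16  ]), array([ 0.4777, -0.0197,  0.16  ])]
bar [0.4783 0.0269 0.16  ]
mark [0.5529 0.1841 0.1837] 0.005807565943591236
ang 0.5146117695331137 0.15789427807135079
side 0.155 [0.5479 0.1819 0.1871] 0.517748283525363
side 0.165 [0.5547 0.1919 0.1779] 0.4875851267032503
top 0.155 [0.5549 0.1819 0.1878] 0.5429915397051446
top 0.165 [0.563  0.1919 0.1187] 0.09958224552833787
[0.6931 0.1552 0.112 ]
[ 0.6901 -0.1032  0.112 ]
[ 0.4576 -0.1007  0.112 ]
[0.4615 0.1556 0.112 ]
bin [array([ 0.5078, -0.2574,  0.075 ]), array([ 0.5311, -0.4053,  0.075 ]), array([ 0.3657, -0.4217,  0.075 ]), array([ 0.3482, -0.2762,  0.075 ])]
```

```bash
cat >> h.py <<'E'
from scipy.spatial.transform import Rotation as Ro
def plan(pos,yaw,n,pitch=0.):
    "print n rows from the measured pose to pos (m) and yaw (deg), tool pointing down"
    s=bot.observe();R=Ro.from_euler("xyz",s["tool_rot"]);p=np.array(s["position"])
    G=Ro.from_euler("xyz",[np.pi,pitch,np.radians(yaw)]);w=(R.inv()*G).as_rotvec();st=Ro.from_rotvec(w/n)
    D=(np.array(pos)-p)/n;dp=[]
    for i in range(n): dp.append([round(float(v),4) for v in R.inv().apply(D)/.8]);R=R*st
    print("dp",dp,"rot",[round(float(v),4) for v in w/n/np.pi],"q7",s["qpos"][6],"F",s["force"],"t",s["clock"],"w",s["grip_width"])
E
python3 -c "
from h import *
plan((.60,.057,.32),12.4,20)"
```

```text
dp [[-0.0335, -0.0219, -0.0056], [-0.036, -0.0175, -0.0056], [-0.038, -0.0127, -0.0056], [-0.0393, -0.0078, -0.0056], [-0.04, -0.0028, -0.0056], [-0.04, 0.0023, -0.0056], [-0.0394, 0.0074, -0.0056], [-0.0381, 0.0123, -0.0056], [-0.0362, 0.0171, -0.0056], [-0.0338, 0.0215, -0.0056], [-0.0308, 0.0257, -0.0056], [-0.0273, 0.0294, -0.0056], [-0.0233, 0.0326, -0.0056], [-0.019, 0.0353, -0.0056], [-0.0143, 0.0374, -0.0056], [-0.0095, 0.0389, -0.0056], [-0.0045, 0.0398, -0.0056], [0.0006, 0.0401, -0.0056], [0.0057, 0.0396, -0.0056], [0.0107, 0.0386, -0.0056]] rot [-0.0, 0.0, 0.0405] q7 -0.11278369205556557 F [-0.4887427  -0.5441854  -0.32942543] t 0.1 w 0.08545317283466251
```

Call:
{"name": "move_arm", "arguments": {
  "jaw": [0, 0, 0, 0, 0, 0, 0, 0, 0, 0],
  "dp": [
    [-0.0335, -0.0219, -0.011],
    [-0.036, -0.0175, -0.011],
    [-0.038, -0.0127, -0.011],
    [-0.0393, -0.0078, -0.011],
    [-0.04, -0.0028, -0.011],
    [-0.04, 0.0023, -0.011],
    [-0.0394, 0.0074, -0.011],
    [-0.0381, 0.0123, -0.011],
    [-0.0362, 0.0171, -0.011],
    [-0.0338, 0.0215, -0.011]
  ],
  "rotation": [
    [0, 0, 0.0405],
    [0, 0, 0.0405],
    [0, 0, 0.0405],
    [0, 0, 0.0405],
    [0, 0, 0.0405],
    [0, 0, 0.0405],
    [0, 0, 0.0405],
    [0, 0, 0.0405],
    [0, 0, 0.0405],
    [0, 0, 0.0405]
  ],
  "squeeze": 30
}}

```text
clock: 1.35
position: [0.4158, 0.3181, 0.3194]
tool_rot: [-3.141, 0.0, 1.487]
force: [-0.5, -0.2, -0.4]
grip_width: 0.0856
```

Call:
{"name": "move_arm", "arguments": {
  "jaw": [0, 0, 0, 0, 0, 0, 0, 0, 0, 0],
  "dp": [
    [-0.0308, 0.0257, 0],
    [-0.0273, 0.0294, 0],
    [-0.0233, 0.0326, 0],
    [-0.019, 0.0353, 0],
    [-0.0143, 0.0374, 0],
    [-0.0095, 0.0389, 0],
    [-0.0045, 0.0398, 0],
    [0.0006, 0.0401, 0],
    [0.0057, 0.0396, 0],
    [0.0107, 0.0386, 0]
  ],
  "rotation": [
    [0, 0, 0.0405],
    [0, 0, 0.0405],
    [0, 0, 0.0405],
    [0, 0, 0.0405],
    [0, 0, 0.0405],
    [0, 0, 0.0405],
    [0, 0, 0.0405],
    [0, 0, 0.0405],
    [0, 0, 0.0405],
    [0, 0, 0.0405]
  ]
}}

```text
clock: 2.6
position: [0.601, 0.0567, 0.3191]
tool_rot: [-3.142, 0.0, 0.215]
force: [0.2, -0.2, 0.0]
grip_width: 0.0854
```

```bash
python3 -c "
from h import *
plan((.601,.0565,.18),12.4,5)
s=bot.observe();print(s['position'],s['tool_rot'])"
```

```text
dp [[-0.0, 0.0001, 0.0348], [-0.0, 0.0001, 0.0348], [-0.0, 0.0001, 0.0348], [-0.0, 0.0001, 0.0348], [-0.0, 0.0001, 0.0348]] rot [-0.0, 0.0, -0.0001] q7 -1.253966577875864 F [ 0.21908349 -0.23702931  0.02985338] t 2.6 w 0.08537379992874318
[0.60104069 0.05673402 0.31906781] [-3.14159213e+00  4.53320660e-04  2.15120963e-01]
```

Call:
{"name": "move_arm", "arguments": {
  "jaw": [0, 0, 0, 0, 0, 0, 0, 0, 0],
  "dp": [
    [0, 0, 0.05],
    [0, 0, 0.05],
    [0, 0, 0.05],
    [0, 0, 0.035],
    [0, 0, 0.025],
    [0, 0, 0.02],
    [0, 0, 0.015],
    [0, 0, 0.01],
    [0, 0, 0]
  ],
  "rotation": [
    [0, 0, 0],
    [0, 0, 0],
    [0, 0, 0],
    [0, 0, 0],
    [0, 0, 0],
    [0, 0, 0],
    [0, 0, 0],
    [0, 0, 0],
    [0, 0, 0]
  ]
}}

```text
clock: 3.72
position: [0.6006, 0.0575, 0.1151]
tool_rot: [3.142, 0.0, 0.219]
force: [-0.3, 0.2, -0.0]
grip_width: 0.0855
```

Call:
{"name": "move_arm", "arguments": {
  "jaw": [255, 255, 255, 255, 255, 255, 255, 255],
  "dp": [
    [0, 0, 0],
    [0, 0, 0],
    [0, 0, 0],
    [0, 0, 0],
    [0, 0, 0],
    [0, 0, 0],
    [0, 0, 0],
    [0, 0, 0]
  ],
  "rotation": [
    [0, 0, 0],
    [0, 0, 0],
    [0, 0, 0],
    [0, 0, 0],
    [0, 0, 0],
    [0, 0, 0],
    [0, 0, 0],
    [0, 0, 0]
  ]
}}

```text
clock: 4.72
position: [0.6007, 0.0576, 0.1156]
tool_rot: [-3.141, -0.0, 0.219]
force: [-1.8, 0.8, 6.1]
grip_width: 0.0239
```

Call:
{"name": "move_arm", "arguments": {
  "jaw": [255, 255, 255, 255],
  "dp": [
    [0, 0, -0.02],
    [0, 0, -0.05],
    [0, 0, -0.06],
    [0, 0, -0.06]
  ],
  "rotation": [
    [0, 0, 0],
    [0, 0, 0],
    [0, 0, 0],
    [0, 0, 0]
  ]
}}

```text
clock: 5.22
position: [0.6004, 0.0572, 0.2698]
tool_rot: [3.141, -0.0, 0.219]
force: [-0.3, 0.8, -0.8]
grip_width: 0.0237
```

```bash
python3 -c "
from h import *
plan((.44,-.318,.25),97,10)"
```

```text
dp [[-0.0297, 0.0414, 0.0025], [-0.0355, 0.0366, 0.0025], [-0.0405, 0.031, 0.0025], [-0.0446, 0.0247, 0.0025], [-0.0478, 0.0179, 0.0025], [-0.0499, 0.0107, 0.0025], [-0.0509, 0.0032, 0.0025], [-0.0508, -0.0043, 0.0025], [-0.0497, -0.0117, 0.0025], [-0.0474, -0.0189, 0.0025]] rot [0.0, -0.0, -0.0469] q7 -1.2223951959568515 F [-0.30453126  0.78293434 -0.7938582 ] t 5.225 w 0.023677137460508677
```

Call:
{"name": "move_arm", "arguments": {
  "jaw": [255, 255, 255, 255, 255, 255, 255, 255, 255, 255],
  "dp": [
    [-0.0297, 0.0414, 0.0025],
    [-0.0355, 0.0366, 0.0025],
    [-0.0405, 0.031, 0.0025],
    [-0.0446, 0.0247, 0.0025],
    [-0.0478, 0.0179, 0.0025],
    [-0.0499, 0.0107, 0.0025],
    [-0.0509, 0.0032, 0.0025],
    [-0.0508, -0.0043, 0.0025],
    [-0.0497, -0.0117, 0.0025],
    [-0.0474, -0.0189, 0.0025]
  ],
  "rotation": [
    [0, 0, -0.0469],
    [0, 0, -0.0469],
    [0, 0, -0.0469],
    [0, 0, -0.0469],
    [0, 0, -0.0469],
    [0, 0, -0.0469],
    [0, 0, -0.0469],
    [0, 0, -0.0469],
    [0, 0, -0.0469],
    [0, 0, -0.0469]
  ]
}}

```text
clock: 6.48
position: [0.4394, -0.3191, 0.2482]
tool_rot: [3.141, 0.001, 1.697]
force: [-0.0, -0.5, 0.8]
grip_width: 0.0237
```

```bash
python3 -c "
from h import *
plan((.44,-.318,.045),97,5);print(bot.observe()['position'],bot.observe()['tool_rot'])
cv2.imwrite('pics/c.png',np.hstack([cv2.resize(grab_frame('top')[150:310,220:440],(400,291)),cv2.resize(grab_frame('side')[150:,190:460],(400,400))[:291]]))"
```

```text
dp [[0.0003, 0.0002, 0.0508], [0.0003, 0.0002, 0.0508], [0.0003, 0.0002, 0.0508], [0.0003, 0.0002, 0.0508], [0.0003, 0.0002, 0.0508]] rot [0.0, 0.0, 0.0003] q7 0.8127263516373052 F [-0.02864386 -0.47370142  0.81183356] t 6.475 w 0.02372018822799925
[ 0.43939286 -0.31909078  0.24822312] [3.14107633e+00 6.85725999e-04 1.69690465e+00]
```

View pics/c.png

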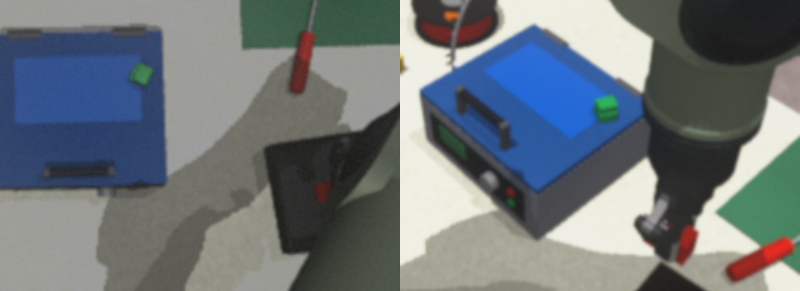

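Red is held over the bin (about (322,190) in the crop) and green is still on the lid. I'll lower and release.

Call:
{"name": "move_arm", "arguments": {
  "jaw": [255, 255, 255, 255, 255, 255, 100, 100, 100, 100],
  "dp": [
    [0, 0, 0.05],
    [0, 0, 0.06],
    [0, 0, 0.06],
    [0, 0, 0.05],
    [0, 0, 0.033],
    [0, 0, 0],
    [0, 0, 0],
    [0, 0, 0],
    [0, 0, 0],
    [0, 0, -0.02]
  ],
  "rotation": [
    [0, 0, 0],
    [0, 0, 0],
    [0, 0, 0],
    [0, 0, 0],
    [0, 0, 0],
    [0, 0, 0],
    [0, 0, 0],
    [0, 0, 0],
    [0, 0, 0],
    [0, 0, 0]
  ]
}}

```text
clock: 7.82
position: [0.4398, -0.3174, 0.0612]
tool_rot: [-3.141, -0.001, 1.692]
force: [-0.4, -1.0, 0.2]
grip_width: 0.0518
```

Call:
{"name": "move_arm", "arguments": {
  "jaw": [100, 100, 100, 100, 100],
  "dp": [
    [0, 0, -0.05],
    [0, 0, -0.06],
    [0, 0, -0.06],
    [0, 0, -0.06],
    [0, 0, -0.03]
  ],
  "rotation": [
    [0, 0, 0],
    [0, 0, 0],
    [0, 0, 0],
    [0, 0, 0],
    [0, 0, 0]
  ]
}}

```text
clock: 8.45
position: [0.4403, -0.3181, 0.2727]
tool_rot: [3.139, 0.002, 1.692]
force: [-1.5, 0.6, -1.4]
grip_width: 0.0521
```

```bash
python3 -c "
from h import *
t=grab_frame('top');m=mask(t,(45,100,40),(85,255,255),(270,160,320,230));r,c=rect(m);print(r,plane('top',r[0],.14))
plan((.619,-.069,.27),61.8,10)"
```

```text
((297.5, 190.5), (10.28591251373291, 10.28591251373291), 26.56505012512207) [ 0.62000839 -0.06917239  0.14      ]
dp [[0.0283, 0.0259, 0.0006], [0.0298, 0.0241, 0.0006], [0.0312, 0.0222, 0.0006], [0.0325, 0.0203, 0.0006], [0.0337, 0.0182, 0.0006], [0.0348, 0.0161, 0.0006], [0.0357, 0.014, 0.0006], [0.0365, 0.0118, 0.0006], [0.0371, 0.0095, 0.0006], [0.0376, 0.0072, 0.0006]] rot [0.0002, 0.0, 0.0195] q7 0.7999840087416934 F [ 0.86362484 -0.12781149  2.47520863] t 8.5 w 0.05165420099998168
```

Call:
{"name": "move_arm", "arguments": {
  "jaw": [60, 60, 60, 60, 60, 60, 60, 60, 60, 60],
  "dp": [
    [0.0283, 0.0259, 0.0006],
    [0.0298, 0.0241, 0.0006],
    [0.0312, 0.0222, 0.0006],
    [0.0325, 0.0203, 0.0006],
    [0.0337, 0.0182, 0.0006],
    [0.0348, 0.0161, 0.0006],
    [0.0357, 0.014, 0.0006],
    [0.0365, 0.0118, 0.0006],
    [0.0371, 0.0095, 0.0006],
    [0.0376, 0.0072, 0.0006]
  ],
  "rotation": [
    [0, 0, 0.0195],
    [0, 0, 0.0195],
    [0, 0, 0.0195],
    [0, 0, 0.0195],
    [0, 0, 0.0195],
    [0, 0, 0.0195],
    [0, 0, 0.0195],
    [0, 0, 0.0195],
    [0, 0, 0.0195],
    [0, 0, 0.0195]
  ]
}}

```text
clock: 9.75
position: [0.6184, -0.0672, 0.2651]
tool_rot: [3.141, -0.0, 1.078]
force: [0.4, -0.5, -0.2]
grip_width: 0.0654
```

```bash
python3 -c "
from h import *
plan((.619,-.069,.116),61.8,1)"
```

```text
dp [[-0.0016, 0.0017, 0.1864]] rot [0.0001, -0.0001, -0.0003] q7 -0.25353890866759665 F [ 0.35645531 -0.47287955 -0.17558287] t 9.75 w 0.06542120047034897
```

Call:
{"name": "move_arm", "arguments": {
  "jaw": [60, 60, 60, 60, 60, 60],
  "dp": [
    [-0.0016, 0.0017, 0.04],
    [0, 0, 0.05],
    [0, 0, 0.045],
    [0, 0, 0.031],
    [0, 0, 0.02],
    [0, 0, 0]
  ],
  "rotation": [
    [0, 0, 0],
    [0, 0, 0],
    [0, 0, 0],
    [0, 0, 0],
    [0, 0, 0],
    [0, 0, 0]
  ]
}}

```text
clock: 10.5
position: [0.6184, -0.0698, 0.1152]
tool_rot: [-3.141, 0.0, 1.08]
force: [-0.4, 1.2, 1.5]
grip_width: 0.0653
```

Call:
{"name": "move_arm", "arguments": {
  "jaw": [255, 255, 255, 255, 255, 255],
  "dp": [
    [0, 0, 0],
    [0, 0, 0],
    [0, 0, 0],
    [0, 0, 0],
    [0, 0, 0],
    [0, 0, 0]
  ],
  "rotation": [
    [0, 0, 0],
    [0, 0, 0],
    [0, 0, 0],
    [0, 0, 0],
    [0, 0, 0],
    [0, 0, 0]
  ]
}}

```text
clock: 11.25
position: [0.6192, -0.0699, 0.1163]
tool_rot: [3.14, -0.001, 1.08]
force: [-1.6, 0.1, 7.6]
grip_width: 0.0275
```

Call:
{"name": "move_arm", "arguments": {
  "jaw": [255, 255, 255, 255],
  "dp": [
    [0, 0, -0.02],
    [0, 0, -0.05],
    [0, 0, -0.06],
    [0, 0, -0.06]
  ],
  "rotation": [
    [0, 0, 0],
    [0, 0, 0],
    [0, 0, 0],
    [0, 0, 0]
  ]
}}

```text
clock: 11.75
position: [0.6185, -0.0699, 0.2701]
tool_rot: [3.141, -0.0, 1.08]
force: [0.7, 0.2, -0.3]
grip_width: 0.0274
```

```bash
python3 -c "
from h import *
plan((.436,-.367,.25),97,10)"
```

```text
dp [[-0.0435, -0.0026, 0.0025], [-0.0433, -0.0053, 0.0025], [-0.0429, -0.0079, 0.0025], [-0.0423, -0.0105, 0.0025], [-0.0416, -0.0131, 0.0025], [-0.0407, -0.0156, 0.0025], [-0.0397, -0.0181, 0.0025], [-0.0385, -0.0205, 0.0025], [-0.0371, -0.0228, 0.0025], [-0.0357, -0.025, 0.0025]] rot [0.0, -0.0, -0.0195] q7 -0.24768335634108932 F [ 0.65083591  0.15840214 -0.33950161] t 11.75 w 0.027393555875645896
```

Call:
{"name": "move_arm", "arguments": {
  "jaw": [255, 255, 255, 255, 255, 255, 255, 255, 255, 255],
  "dp": [
    [-0.0435, -0.0026, 0.0025],
    [-0.0433, -0.0053, 0.0025],
    [-0.0429, -0.0079, 0.0025],
    [-0.0423, -0.0105, 0.0025],
    [-0.0416, -0.0131, 0.0025],
    [-0.0407, -0.0156, 0.0025],
    [-0.0397, -0.0181, 0.0025],
    [-0.0385, -0.0205, 0.0025],
    [-0.0371, -0.0228, 0.0025],
    [-0.0357, -0.025, 0.0025]
  ],
  "rotation": [
    [0, 0, -0.0195],
    [0, 0, -0.0195],
    [0, 0, -0.0195],
    [0, 0, -0.0195],
    [0, 0, -0.0195],
    [0, 0, -0.0195],
    [0, 0, -0.0195],
    [0, 0, -0.0195],
    [0, 0, -0.0195],
    [0, 0, -0.0195]
  ]
}}

```text
clock: 13.0
position: [0.4354, -0.368, 0.2485]
tool_rot: [3.141, 0.001, 1.694]
force: [-0.4, -1.4, 0.3]
grip_width: 0.0272
```

```bash
python3 -c "
from h import *
plan((.436,-.367,.055),97,1)
t=grab_frame('top');cv2.imwrite('pics/d.png',cv2.resize(t[200:310,220:440],None,fx=3,fy=3))"
```

```text
dp [[0.0014, 0.0007, 0.2419]] rot [0.0003, 0.0002, 0.0004] q7 0.8981517898999348 F [-0.36279353 -1.366157    0.28770243] t 13.0 w 0.02724865399082568
```

View pics/d.png

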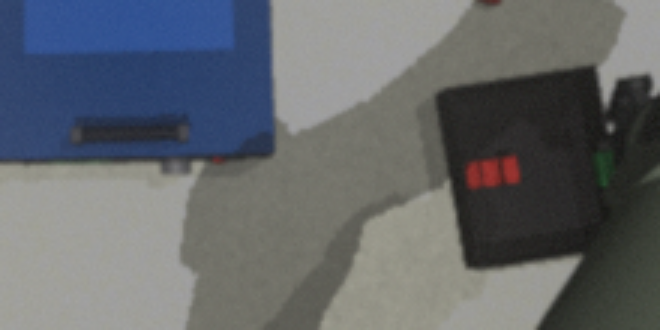

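Red lies inside the bin. Green is held above the bin's right half, shifted outward by parallax. I'll move it 9 mm inward and release.

Call:
{"name": "move_arm", "arguments": {
  "jaw": [255, 255, 255, 255, 255, 255, 100, 100, 100, 100],
  "dp": [
    [0.012, 0, 0.05],
    [0, 0, 0.06],
    [0, 0, 0.06],
    [0, 0, 0.05],
    [0, 0, 0.025],
    [0, 0, 0],
    [0, 0, 0],
    [0, 0, 0],
    [0, 0, 0],
    [0, 0, -0.02]
  ],
  "rotation": [
    [0, 0, 0],
    [0, 0, 0],
    [0, 0, 0],
    [0, 0, 0],
    [0, 0, 0],
    [0, 0, 0],
    [0, 0, 0],
    [0, 0, 0],
    [0, 0, 0],
    [0, 0, 0]
  ]
}}

```text
clock: 14.3
position: [0.4346, -0.3572, 0.0675]
tool_rot: [-3.141, -0.001, 1.692]
force: [0.2, 0.8, 0.5]
grip_width: 0.0519
```

Call:
{"name": "move_arm", "arguments": {
  "jaw": [100, 100, 100, 100, 100],
  "dp": [
    [0, 0, -0.05],
    [0, 0, -0.06],
    [0, 0, -0.06],
    [0, 0, -0.06],
    [0, 0, -0.03]
  ],
  "rotation": [
    [0, 0, 0],
    [0, 0, 0],
    [0, 0, 0],
    [0, 0, 0],
    [0, 0, 0]
  ]
}}

```text
clock: 14.92
position: [0.4351, -0.3579, 0.2791]
tool_rot: [3.139, 0.002, 1.692]
force: [1.3, 1.9, -0.2]
grip_width: 0.0519
```

```bash
python3 -c "
from h import *
plan((.478,.027,.25),89.2,10)"
```

```text
dp [[0.0471, 0.0111, 0.0036], [0.0473, 0.0105, 0.0036], [0.0474, 0.0099, 0.0036], [0.0475, 0.0092, 0.0036], [0.0476, 0.0086, 0.0036], [0.0478, 0.0079, 0.0036], [0.0479, 0.0073, 0.0036], [0.048, 0.0066, 0.0036], [0.048, 0.006, 0.0036], [0.0481, 0.0053, 0.0036]] rot [0.0001, 0.0001, 0.0043] q7 0.8709848163117124 F [ 1.25550107  1.90424579 -0.23814462] t 14.925 w 0.05188868631628149
```

Call:
{"name": "move_arm", "arguments": {
  "jaw": [100, 100, 100, 100, 100, 100, 100, 100, 100, 100],
  "dp": [
    [0.0471, 0.0111, 0.0036],
    [0.0473, 0.0105, 0.0036],
    [0.0474, 0.0099, 0.0036],
    [0.0475, 0.0092, 0.0036],
    [0.0476, 0.0086, 0.0036],
    [0.0478, 0.0079, 0.0036],
    [0.0479, 0.0073, 0.0036],
    [0.048, 0.0066, 0.0036],
    [0.048, 0.006, 0.0036],
    [0.0481, 0.0053, 0.0036]
  ],
  "rotation": [
    [0, 0, 0.0043],
    [0, 0, 0.0043],
    [0, 0, 0.0043],
    [0, 0, 0.0043],
    [0, 0, 0.0043],
    [0, 0, 0.0043],
    [0, 0, 0.0043],
    [0, 0, 0.0043],
    [0, 0, 0.0043],
    [0, 0, 0.0043]
  ]
}}

```text
clock: 16.18
position: [0.4775, 0.0285, 0.2476]
tool_rot: [3.14, -0.0, 1.556]
force: [-0.5, -0.2, 0.1]
grip_width: 0.0519
```

```bash
python3 -c "
from h import *
plan((.4785,.027,.136),89.2,1)
t=grab_frame('top');s=grab_frame('side');cv2.imwrite('pics/e.png',np.hstack([cv2.resize(t[200:310,340:450],(390,390)),cv2.resize(s[130:320,190:380],(390,390))]))"
```

```text
dp [[-0.0019, 0.0011, 0.1395]] rot [0.0004, -0.0001, -0.0001] q7 -0.09887913226780876 F [-0.47776475 -0.19084901  0.05986933] t 16.175 w 0.05185611914634858
```

View pics/e.png

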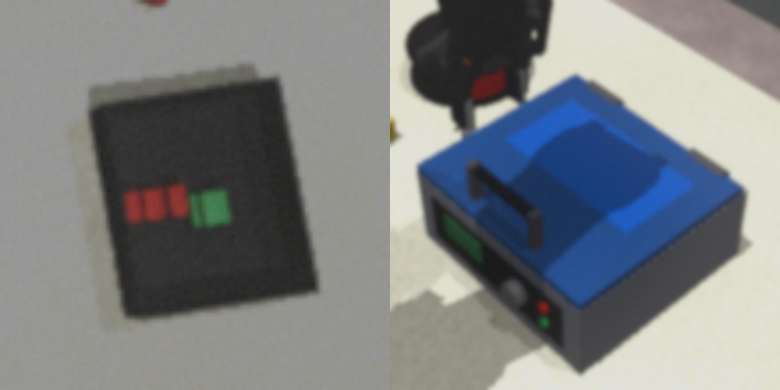

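Both pieces are in the bin and the lid is clear. Next I'll grip the handle.

Call:
{"name": "move_arm", "arguments": {
  "jaw": [100, 100, 100, 100, 100],
  "dp": [
    [-0.002, 0.001, 0.04],
    [0, 0, 0.04],
    [0, 0, 0.035],
    [0, 0, 0.0245],
    [0, 0, 0]
  ],
  "rotation": [
    [0, 0, 0],
    [0, 0, 0],
    [0, 0, 0],
    [0, 0, 0],
    [0, 0, 0]
  ]
}}

```text
clock: 16.9
position: [0.4778, 0.0252, 0.1348]
tool_rot: [-3.14, 0.001, 1.557]
force: [1.3, 1.5, 0.9]
grip_width: 0.0518
```

Call:
{"name": "move_arm", "arguments": {
  "jaw": [255, 255, 255, 255, 255, 255],
  "dp": [
    [0, 0, 0],
    [0, 0, 0],
    [0, 0, 0],
    [0, 0, 0],
    [0, 0, 0],
    [0, 0, 0]
  ],
  "rotation": [
    [0, 0, 0],
    [0, 0, 0],
    [0, 0, 0],
    [0, 0, 0],
    [0, 0, 0],
    [0, 0, 0]
  ],
  "squeeze": 50
}}

```text
clock: 17.65
position: [0.4792, 0.0259, 0.1355]
tool_rot: [3.14, -0.0, 1.557]
force: [3.7, -0.4, 7.1]
grip_width: 0.0121
```

```bash
python3 - <<'E'
from h import *
s=bot.observe();p=s['position'];print(p,s['force'],s['grip_width'],s['tool_rot'])
# incremental arc in tool axes (x=+y world, y=+x world approx, z=down); start angle a0
r=np.hypot(.212,.048);a0=np.arctan2(.048,.212)
th=np.linspace(0,.5,21);X=-r*np.cos(a0+th);Z=r*np.sin(a0+th)
R=Ro.from_euler("xyz",s['tool_rot'])
print([[round(float(v),4) for v in R.inv().apply([dx,-0.014*dx,dz])/.8] for dx,dz in zip(np.diff(X),np.diff(Z))])
E
```

```text
[0.47921314 0.02591038 0.13549258] [ 3.68877884 -0.39693263  7.11509512] 0.012097226252685117 [ 3.13971325e+00 -1.80988980e-04  1.55736625e+00]
[[0.0, 0.0016, -0.0066], [0.0, 0.0018, -0.0066], [0.0, 0.0019, -0.0065], [-0.0, 0.0021, -0.0065], [-0.0, 0.0022, -0.0064], [-0.0, 0.0024, -0.0064], [-0.0, 0.0026, -0.0063], [-0.0, 0.0027, -0.0062], [-0.0, 0.0029, -0.0062], [-0.0, 0.003, -0.0061], [-0.0, 0.0032, -0.006], [-0.0, 0.0033, -0.0059], [-0.0, 0.0035, -0.0058], [-0.0, 0.0036, -0.0057], [-0.0, 0.0038, -0.0057], [-0.0, 0.0039, -0.0056], [-0.0, 0.004, -0.0055], [-0.0, 0.0042, -0.0054], [-0.0, 0.0043, -0.0053], [-0.0, 0.0044, -0.0051]]
```

Call:
{"name": "move_arm", "arguments": {
  "jaw": [255, 255, 255, 255, 255, 255, 255, 255, 255, 255],
  "dp": [
    [0.0, 0.0016, -0.0066],
    [0.0, 0.0018, -0.0066],
    [0.0, 0.0019, -0.0065],
    [0, 0.0021, -0.0065],
    [0, 0.0022, -0.0064],
    [0, 0.0024, -0.0064],
    [0, 0.0026, -0.0063],
    [0, 0.0027, -0.0062],
    [0, 0.0029, -0.0062],
    [0, 0.003, -0.0061]
  ],
  "rotation": [
    [0, 0, 0],
    [0, 0, 0],
    [0, 0, 0],
    [0, 0, 0],
    [0, 0, 0],
    [0, 0, 0],
    [0, 0, 0],
    [0, 0, 0],
    [0, 0, 0],
    [0, 0, 0]
  ]
}}

```text
clock: 18.9
position: [0.4969, 0.0257, 0.1858]
tool_rot: [-3.141, 0.0, 1.558]
force: [5.6, -0.1, -9.5]
grip_width: 0.0124
```

```bash
python3 - <<'E'
from h import *
s=bot.observe();print(s['position']-[0.47921314,0.02591038,0.13549258],s['force'],s['grip_width'])
t=grab_frame('top');s=grab_frame('side');cv2.imwrite('pics/f.png',np.hstack([cv2.resize(t[160:260,180:290],(396,360)),cv2.resize(s[120:240,180:290],(396,432))[:360]]))
E
```

```text
[ 0.01767834 -0.0001708   0.05031531] [ 5.57728466 -0.10803281 -9.45836788] 0.012379831608576652
```

View pics/f.png

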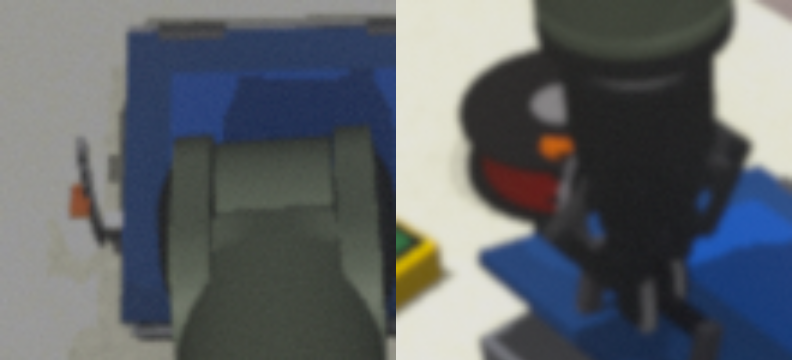

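The lid is following (about 0.25 rad), with the bar held. The tab is visible in both views; the side view only partly shows the pointer because the arm hides it. I'll refine the marker angle using the hinge constraint and the initial pointer (lid = 0) as a calibration check.

```bash
python3 - <<'E'
from h import *
from scipy.optimize import least_squares
np.set_printoptions(precision=3,suppress=True)
def proj(n,P):
    c=calibration(n);T=np.linalg.inv(c["T"]);q=c["camera_matrix"]@(T[:3,:3]@P+T[:3,3]);return q[:2]/q[2]
t=cv2.imread("pics/top0.png");s=cv2.imread("pics/side0.png");t2=grab_frame("top");s2=grab_frame("side")
def cen(i,roi):
    m=mask(i,(4,110,70),(22,255,255),roi);ys,xs=np.nonzero(m);print(len(xs),xs.min(),xs.max(),ys.min(),ys.max());return np.array([xs.mean(),ys.mean()])
ct=cen(t,(190,200,212,230));cs=cen(s,(205,145,236,175));cen(t2,(190,200,212,230));cen(s2,(205,145,236,175));print(ct,cs)
H=np.array([.691,.027,.106]);yaw=-.012;c,S=np.cos(yaw),np.sin(yaw)
def pt(th,y,r=.15): 
    l=np.array([-r*np.cos(th),y]);return np.array([H[0]+c*l[0]-S*l[1],H[1]+S*l[0]+c*l[1],H[2]+r*np.sin(th)])
for w in(1,.3):
    f=lambda v:np.r_[proj("top",pt(*v))-ct,(proj("side",pt(*v))-cs)*[w,1]]
    r=least_squares(f,[.5,.16],x_scale=[.1,.01]);print("theta,y",r.x,"res",r.fun)
for y in(.135,.14,.145):print("ptr0 pred",y,proj("top",pt(0,y)),proj("side",pt(0,y)),"seen ~(210.6,206.6) (228.2,192.6)")
for n,i,roi in(("top",t,(204,198,220,216)),("side",s,(218,182,240,200))):
    g=cv2.cvtColor(i,cv2.COLOR_BGR2HSV);x0,y0,x1,y1=roi;print(n);print(g[y0:y1,x0:x1,1]) if n=="side" else 0
E
```

```text
35 200 204 212 219
63 219 228 157 164
35 200 204 212 219
68 219 229 157 164
[201.771 215.886] [223.603 160.111]
theta,y [0.465 0.162] res [-2.244 -1.201  1.965  1.537]
theta,y [0.484 0.158] res [-0.893 -1.832  1.021  1.197]
ptr0 pred 0.135 [213.001 223.078] [229.575 193.301] seen ~(210.6,206.6) (228.2,192.6)
ptr0 pred 0.14 [211.18  223.113] [228.239 192.233] seen ~(210.6,206.6) (228.2,192.6)
ptr0 pred 0.145 [209.359 223.147] [226.908 191.17 ] seen ~(210.6,206.6) (228.2,192.6)
top
side
[[ 23  24  23  21  20  16   9   9   6   9  21  23  22  21  20  23  24  23
   24  23  22  20]
 [ 25  25  24  22  21  20  11   6   3  13  22  23  23  21  24  24  23  25
   24  22  22  19]
 [ 24  25  24  23  21  19  12   3  10  17  23  24  24  24  23  24  25  25
   24  23  21  20]
 [ 22  24  24  25  24  20  11   3   7  18  21  24  24  25  24  26  24  24
   23  23  24  23]
 [ 20  23  23  25  22  17   8   3   9  16  21  24  26  24  25  23  21  21
   23  22  20  21]
 [ 21  21  23  23  24  18  10   6   5  15  20  24  25  25  24  21  20  20
   21  20  19  17]
 [ 20  21  22  23  24  21  16   3  11  20  22  23  2
[... 364 characters left out ...]
6   5   4   3   6  20  52  91
  125 151 172 174]
 [ 19  19  22  21  17  14  12   2   2   7   6  12  18  28  47  74 115 148
  166 174 179 176]
 [ 18  20  23  23  17  16  15   8   0   9  18  30  45  70 100 136 158 174
  177 176 175 175]
 [ 19  20  23  23  20  18  15   4  19  35  54  72  96 126 154 166 173 177
  176 176 179 176]
 [ 20  21  23  24  19  16   8  22  75 101 118 133 152 168 175 176 175 177
  177 179 179 180]
 [ 20  19  23  21  15   7  17  68 129 158 166 172 174 177 177 177 177 179
  177 177 176 174]
 [ 18  17  18  12   6  28  67 119 161 173 178 172 178 177 177 179 175 180
  180 176 179 179]
 [ 12   9   6  22  54  91 127 158 174 175 172 174 177 180 181 174 177 174
  178 176 178 178]]
```

```bash
python3 - <<'E'
from h import *
import itertools
np.set_printoptions(precision=1,suppress=True)
def proj(n,P):
    c=calibration(n);T=np.linalg.inv(c["T"]);q=c["camera_matrix"]@(T[:3,:3]@P+T[:3,3]);return q[:2]/q[2]
H=np.array([.691,.027,.106])
for y in(.157,.16,.163):
  for th in(.45,.49,.53):
    C=[]
    for a,b,d in itertools.product((-.013,.013),(-.007,.007),(-.004,.004)):
        r=.15+a;u=np.array([-r*np.cos(th)-d*np.sin(th),y+b,r*np.sin(th)+d*np.cos(th)*1]);
        u[0]=-r*np.cos(th)+d*np.sin(th)
        C.append(H+[u[0]+.012*u[1],u[1]-.012*u[0],u[2]])
    o=[y,th]
    for n in("top","side"):
        q=np.array([proj(n,p) for p in C]);o+=[n,q.min(0),q.max(0)]
    print(*o)
s=cv2.imread("pics/side0.png");h=cv2.cvtColor(s,cv2.COLOR_BGR2HSV)
print(h[154:168,214:240,1])
t=cv2.imread("pics/top0.png");h=cv2.cvtColor(t,cv2.COLOR_BGR2HSV)
print(h[208:224,196:210,1])
E
```

```text
0.157 0.45 top [198.3 210.1] [204.6 220.2] side [219.8 160.4] [233.4 166.8]
0.157 0.49 top [197.9 208.9] [204.4 218.9] side [220.6 158. ] [234.1 164.2]
0.157 0.53 top [197.6 207.6] [204.1 217.5] side [221.4 155.4] [235. 162.]
0.16 0.45 top [197.1 210.1] [203.5 220.2] side [219.  159.8] [232.5 166.2]
0.16 0.49 top [196.8 208.9] [203.2 218.9] side [219.7 157.4] [233.3 163.6]
0.16 0.53 top [196.4 207.6] [203.  217.5] side [220.6 154.8] [234.1 161.4]
0.163 0.45 top [196.  210.1] [202.4 220.2] side [218.2 159.2] [231.7 165.6]
0.163 0.49 top [195.6 208.9] [202.1 218.9] side [218.9 156.8] [232.5 163. ]
0.163 0.53 top [195.3 207.6] [201.8 217.5] side [219.8 154.2] [233.3 160.8]
[[ 11  11  12  17  11  16   5   8   7   7   7   6  10  10   7   3   3   8
    5   7   6   4  10   5  11  11]
 [ 23  11  17  11  22   6  16  16  10   9  14   9   9   5  10   4   3   8
    7   8   3   9   6  11  17  11]
 [ 17  16  17  22  12  28  36  43  56  47  42  34  35  30  21  14  10   5
   10   5   7  10   6   6   6   6]
 [ 17  12  11  12  22  54  98 133 139 144 140 124 126 121 100  57  13   5
    8   6   9   5  1
[... 1350 characters left out ...]
5   4  32 114 151 129  50  26   8   2   0   0   2]
 [  9   5   4  39 120 160 139  78   9   3   2   0   2   5]
 [  9   5   5  43 125 154 150 110  62   9   5   4   3   7]
 [  7   5   9  49 134 163 155 144 122  33   5   2   5   0]
 [  9   9  16  72 141 158 159 153 137  43   0   4   9   2]
 [ 10   9  20  78 147 155 162 154 137  36   9   2   4   2]
 [  5   2  16  79 145 155 152 160 143  43  10   5   0   2]
 [  3   3   7  61 124 140 140 132 122  52  15   5   4   2]
 [  0   5   4  35  63  76  72  65  69  37   8   9   2   0]
 [  3   2   0   4   7  12   9   7  13   3  14  15   5   0]
 [  4   5   3   5   5   2   2   3   0   5   9   4   6   4]
 [ 14   9   3   3   3   2   7   0   4   2   4   5   8   8]]
```

Call:
{"name": "move_arm", "arguments": {
  "jaw": [255, 255, 255, 255, 255, 255, 255, 255, 255, 255],
  "dp": [
    [0, 0.0032, -0.006],
    [0, 0.0033, -0.0059],
    [0, 0.0035, -0.0058],
    [0, 0.0036, -0.0057],
    [0, 0.0038, -0.0057],
    [0, 0.0039, -0.0056],
    [0, 0.004, -0.0055],
    [0, 0.0042, -0.0054],
    [0, 0.0043, -0.0053],
    [0, 0.0044, -0.0051]
  ],
  "rotation": [
    [0, 0, 0],
    [0, 0, 0],
    [0, 0, 0],
    [0, 0, 0],
    [0, 0, 0],
    [0, 0, 0],
    [0, 0, 0],
    [0, 0, 0],
    [0, 0, 0],
    [0, 0, 0]
  ]
}}

```text
clock: 20.35
position: [0.5272, 0.0255, 0.231]
tool_rot: [-3.14, -0.0, 1.558]
force: [-4.5, 5.2, -5.6]
grip_width: 0.0126
```

Call:
{"name": "move_arm", "arguments": {
  "jaw": [255, 255],
  "dp": [
    [0, 0, 0],
    [0, 0, 0]
  ],
  "rotation": [
    [0, 0, 0],
    [0, 0, 0]
  ]
}}

```text
clock: 20.6
position: [0.5271, 0.0255, 0.2308]
tool_rot: [-3.14, -0.0, 1.558]
force: [-4.8, 3.8, -3.8]
grip_width: 0.0122
```

```bash
python3 - <<'E'
from h import *
s=bot.observe();d=s['position']-[0.47921314,0.02591038,0.13549258];print(d,2*np.arcsin(np.hypot(d[0],d[2])/2/.2174),s['force'],s['grip_width'])
t=grab_frame('top');s=grab_frame('side');cv2.imwrite('pics/g.png',np.hstack([cv2.resize(t[180:255,190:265],(395,395),interpolation=2),cv2.resize(s[130:200,200:270],(395,395),interpolation=2)]))
E
```

```text
[ 0.04786239 -0.00043357  0.09534042] 0.49576967782575593 [-4.83356985  3.82711649 -3.83936159] 0.012186580947207096
```

View pics/g.png

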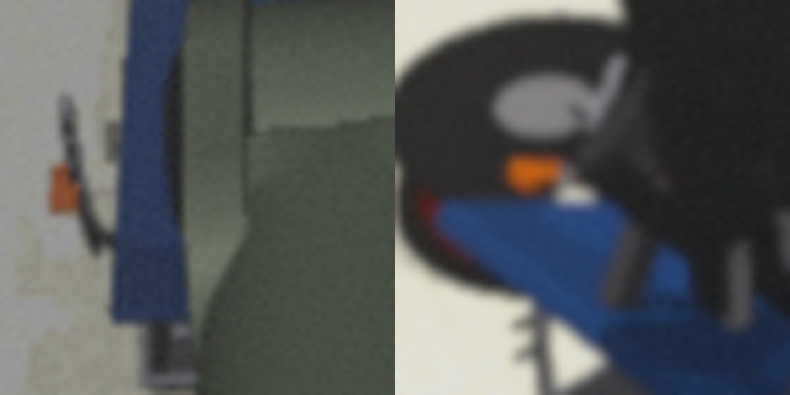

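The side crop shows the white pointer at about (232,164) px beside the orange tab (219.5–229.5, 157.5–164). My projection for lid 0.496 puts the pointer at (232,163.9), and the tab fits about 0.50. I'll make one last numeric check before hand-in.

```bash
python3 - <<'E'
from h import *
np.set_printoptions(linewidth=200)
s=grab_frame('side').astype(int)
print("R-B (orange)");print((s[...,2]-s[...,0])[154:168,216:238]);print("B min (white)");print(s.min(2)[156:172,222:242])
b=bot.observe();print(b['position'],b['force'],b['qd'].round(4),b['clock'])
E
```

```text
R-B (orange)
[[  2   0   2   1   1   1   1   0   1   1   1   0   1   0   2   0  -1   0   0   1  -2  -2]
 [  1   2   1   3   2   3   2   2   2   0   2   2   2   0   1   0  -1  -1   0   1   1   0]
 [  2   3   3   4   6  10  11  11  10   8   8   8   8   5   0   0   1   0   1   1  -1  -1]
 [  0   2   2  10  31  51  55  54  50  44  41  39  34  20   5   0   0   0   0   0   0   0]
 [  1   2   5  26  67 102 113 114 108  99  96  90  74  45  16   2  -2   1   0  -2   0  -2]
 [  2   3   9  41  91 136 156 158 157 148 142 133 105  58  18   2   2   1   1   0   0   0]
 [  1   2  12  50 103 149 165 172 171 163 159 146 112  60  18   3   3   2  -1  -1   0   0]
 [  3   4  11  45  96 138 157 164 157 147 136 122  87  44  14   7  10   8   2  -1   0  -1]
 [  2   1   7  29  67 107 129 138 124 105  88  71  45  21  11  12  16  11   4   1  -1  -1]
 [ -1   1   1   9  30  59  84  94  83  62  43  25  16  10  11  14  14  11   7   4  -1  -2]
 [-11  -9 -10  -9  -4  11  27  34  29  16   5  -1   0   2   6   8  10   7   1  -4 -11 -14]
 [-32 -31 -33 -31 -33 -28 -25 -21 -24 -29 -35 -31 -22 -15 -11  -9 -10 -11 -15 -24 -33 
[... 967 characters left out ...]
 52  66  95 124 143 150 149 145 127  93  60  42  34  35  33  34]
 [ 41  44  44  44  45  52  70  86  94 100 100  98  88  70  52  42  34  35  31  34]
 [ 40  40  41  39  41  46  50  52  55  59  57  58  55  50  42  41  38  39  33  35]
 [ 39  39  39  40  42  43  42  42  44  43  42  40  42  40  39  39  41  38  40  39]
 [ 39  38  41  41  41  40  41  39  41  41  42  41  41  41  41  41  39  43  47  49]
 [ 39  40  40  42  40  42  40  41  40  42  38  40  40  40  40  39  42  47  53  58]
 [ 38  42  39  42  42  38  40  39  41  42  43  42  39  40  41  40  42  49  60  62]]
[0.52708049 0.02548361 0.23081429] [-4.91048921  3.87104794 -4.89385532] [-0.0021  0.0013 -0.0009  0.0012  0.0001 -0.0011  0.001 ] 20.75
```

```bash
python3 -c "
from workcell import workorder,bot
print(workorder.job_done());s=bot.observe();print(s['clock'],s['position'],s['force'],s['grip_width'])"
```

```text
the job is handed in; nothing more can be done
None
the job is handed in; nothing more can be done
```

I put both failed prints in the scrap bin, then lifted the lid by its handle. I handed the job in still gripping the handle, with the lid's pointer level with the orange marker. The report gives no verdict.

- **Scrap:** the picture taken after the second release shows red and green both in the bin and the lid clear, before I touched the handle.
- **Lid angle:** from the arm's motion the lid is at about 0.496 rad. In the side picture the marker comes out at about 0.49–0.50 rad. The white pointer shows at about (232, 164) px, where a lid at 0.496 rad should put it.
- **Hold:** in the last reading before hand-in, at 20.75 s, the joints were still. The force at the handle, about 6–7 N along the lid's swing, fits the stated hold.
- **What disagreed:** the top camera alone suggested about 0.46 rad for the marker. It measures this angle poorly, so I relied on the side view. The grip opening on the 14 mm bar read about 12.2 mm, but the arm's path showed no slip.
- **Not checked:** I never moved to the multimeter, screwdriver or spool, but did not take a last picture to confirm they are unmoved. The state could no longer be read after hand-in.

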